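# Push the moisture tins home in the stop rail

### The arm

A 6-joint arm with a two-finger parallel gripper is mounted at the origin on a cart in front of the work surface, level with it; the furniture and walls round the work are solid. World frame = base frame: x ahead of the robot, y to its left, z up, the work surface at z = 0. Lengths are in m, angles in rad, forces in N, time in s.
With the tool pointing down it reaches from about 0.25 to 0.725 m from the base axis. Payload 4 kg.
Tool frame: the origin (TCP) lies midway between the tips of the shut fingers; the grasp point (between the pads) lies 19 mm behind it (bot.grip_point_offset is the distance from the TCP to the grasp point, in m); z points along the fingers, y is the line along which they close (so a half turn about z gives the same grasp; the last joint's range is limited). The gripper opens to 85 mm and grips with 20 to 120 N. Pads are 22 mm wide; open, the fingers measure 114 mm over their backs; the gripper's body (76 mm by 85 mm) begins 54 mm behind the grasp point. The pads swing forward as they close: fully open they stand 13 mm farther back than shut.
Start: joints at [1.24, 0.241, 0.005, 1.335, 0, 1.571], TCP at [0.162, 0.473, 0.231] pointing down, gripper open.
Joint ranges: [-2.72, 2.72], [-1.05, 1.87], [-1.09, 1.28], [-1.99, 2.15], [-1.42, 1.44], [-3.14, 3.14]. Speed limits (rad/s): [2.79, 2.79, 3.14, 3.14, 3.14, 3.14].

### API

Orientations are given as a unit quaternion [x, y, z, w].
In Python, from workcell import bot gives the robot as it stands.
- The arm moves only by the tool step_arm, never from a script. Its argument "targets" is text: rows parted by semicolons, each of 7 numbers parted by spaces: the opening, from -1 (shut) to 1 (fully open), so that 0 is half open, then the shift along the world's x, y, z normalised to -1 to 1, where 1 is 0.5 m, then the turn, a rotation vector about the world's x, y, z normalised to -1 to 1, where 1 is pi/4 rad. In form: gripper x y z wx wy wz; .... A call has 1 to 10 rows; each row is the pose to reach, as a shift and turn from the pose commanded when the call began; what a row does not reach only later rows make up. A row lasts 1/12 s, in which the tool goes at most 41.7 mm and 7.16 degrees, less where a joint would pass 70% of its speed; a pose out of reach is approached as far as the arm can. A call with a number of a shift or a turn outside -1 to 1 is refused whole. A call with a gripper value outside its range is refused whole. The fingers move at their own pace and stop on an object; the grip force is fixed at half the most. Time passes only in rows, so rows that repeat a pose let the fingers close. It gives the time, the measured TCP pose, the force, the opening and the grip force at its end, in the units of the state.
- bot.get_obs(): the state, without advancing time (a new reading comes with each control period).
- bot.camera(name): name is "side" or "top"; returns the picture (384x512x3 uint8, red, green, blue); there is no depth.
- bot.camera_info(name): a dict with "vertical_fov" (degrees; the focal length in pixels is half the picture's height over the tangent of half this angle, whatever the lens; pixels are square), "cx", "cy" (the principal point, pixels), "pose" (4x4, takes a point from camera to world coordinates). Camera axes: x right, y up, looking along -z (the intrinsics and any distortion apply to the point x, -y, -z); pixel columns grow to the right and rows downward; lengths in m; the calibration is good to about 2 mm. A picture is of the moment at which its call begins. camera_info takes no time and is no camera call.
- bot.job_done(): hands the job in; it is judged then, once.
The state is a dict: "clock": time; "joint_pos": joint angles; "joint_vel": joint speeds; "tau": joint torques, N m; "eef_pos": TCP position; "tool_rot": TCP orientation; "ft_force": force on the tool from outside, world axes, zero at the start; "ft_torque": the same for the moment, N m; "grip_width": finger opening in m; "grasp_force": force on a finger pad.
Only numpy, scipy, OpenCV 4.12 (cv2) and the standard library are available. Lean on these libraries where they do the work, as an engineer would, in place of code of your own. Each camera call takes 0.05 s, during which the arm holds its last target. There are 200 camera calls.

### The job

Push the two moisture tins along the worktop with the fingertips until each stands fully home in a notch of the aluminium stop rail: the tin with soil in the notch marked by the yellow disc, the empty tin in the notch marked by the blue disc. Only push them gently; do not lift, tip or squeeze them, and leave the other things on the bench where they are.

Things in the scene. Friction and masses are not known exactly. Their poses are not given: they have to be found in the camera images.
- soil_tin: loose round aluminium tin, open at the top, with brown soil in it; about 62 mm across (radius 31), 41 mm high, about 60 to 90 g; slides easily on the worktop. Origin: centre of its underside, z up
- empty_tin: loose round aluminium tin of the same size (62 mm across, 41 mm high), open at the top, empty, about 30 g; slides easily. Origin: centre of its underside, z up
- stop_rail: fixed aluminium rail, 24 mm high, 215 mm long along its y, with two 90-degree V-notches at its y = +55 and -55 mm that open to its -x (toward the robot). The notch sides end 5 mm beyond (+x of) a seated tin's centre, so the robot's side of the tin stays free. Origin: on the worktop midway between the seated tins' centres; +x is the way tins are pushed home
- blue_seat (a point): point on the worktop where the centre of a tin lies when it is fully home in the notch marked by the blue disc (28 mm disc on top of the rail, 65 mm behind this point). Its +x axis is the direction in which a tin is pushed home. The discs change places between the notches from run to run
- yellow_seat (a point): the same for the notch marked by the yellow disc
- beech_block: loose beech block, 48 x 105 x 24 mm, long along its y; origin: centre of its underside; a bystander
- spare_cone: loose pointed steel cone standing on its flange, 30 mm across, 40 mm high; origin: centre of its underside; a bystander
- brass_weight_large: loose brass weight with a knob, 38 mm across, 52 mm high; origin: centre of its underside; a bystander
- brass_weight_small: loose brass weight with a knob, 29 mm across, 38 mm high; origin: centre of its underside; a bystander
- stopwatch: loose black stop-watch lying flat, 74 x 61 x 17 mm; origin: centre of its underside; a bystander
- sample_jar: loose clear jar with a white lid, 62 mm across, 78 mm high; origin: centre of its underside; a bystander
There are look-alikes about, which are no part of the job. What is shaped like the empty_tin but orange is not meant.

How it is judged:
At the end, for the whole second after the job is handed in: The soil tin's centre is within 6 mm of the yellow notch's seat and the empty tin's within 6 mm of the blue notch's seat; both stand upright on the worktop at rest (horizontal distance between soil_tin and yellow_seat below 0.006 m and height (world z) of each of soil_tin, empty_tin below 0.004 m and angle between each of soil_tin, empty_tin's own z axis and vertical below 0.08 rad and linear speed of each of soil_tin, empty_tin below 0.01 m/s and horizontal distance between empty_tin and blue_seat below 0.006 m); the robot touches nothing.
It fails at once if a tin is lifted off the worktop (by 10 mm) (height (world z) of any of soil_tin, empty_tin above 0.01 m).
It fails at once if a tin is tipped (by more than 0.3 rad) (angle between any of soil_tin, empty_tin's own z axis and vertical above 0.3 rad).
It fails at once if a tin is squeezed or rammed (the fingers bear on it with more than 30 N) (contact force between the fingers and soil_tin above 30 N or contact force between the fingers and empty_tin above 30 N).
It fails at once if a bystander is moved by more than 20 mm (distance of any of beech_block, spare_cone, brass_weight_large, brass_weight_small, stopwatch, sample_jar from where it was at the start of the episode above 0.02 m).
It also fails if it takes over 69 s, if anything falls off the work surface, if the arm or the gripper's body presses on something with over 40 N, if the wrist force passes 120 N, or if a joint passes its speed limit or range.

## Working session

There is one attempt and no reset: what is moved stays moved. The work goes in short steps, Python scripts to look and compute and a tool call to move; the robot and the scene stay as the last step left them, time stands still between calls to the robot, and variables do not carry over. Pictures are saved under pics/ and viewed, at most 10 in all, crops included, and the job is handed in when it is done.

Besides the shell and the picture viewer there is one more tool, called after ">>>" as name(argument=value, ...), one argument or row to a line, values as JSON. step_arm: Moves the arm, as the interface text tells. Scaled input: -1 to 1 covers 0.5 m each way for a shift and pi/4 rad each way for a turn. Its arguments: {"type":"object","properties":{"targets":{"type":"string"}},"required":["targets"]}

```bash
mkdir -p pics; ls
python3 - <<'E'
from workcell import bot
import cv2
for n in ("top","side"):
    cv2.imwrite(f"pics/{n}0.png",cv2.cvtColor(bot.camera(n),cv2.COLOR_RGB2BGR))
    print(bot.camera_info(n))
o=bot.get_obs();print(o['clock'],o['eef_pos'],o['tool_rot'],o['grip_width'])
E
```

```text
pics
{'vertical_fov': 57.40352937337426, 'cx': 256.71669664561705, 'cy': 191.20993629896216, 'pose': array([[ 0.02872178,  0.99843145, -0.04805943,  0.51126499],
       [-0.9995675 ,  0.02899173,  0.00492916, -0.09371625],
       [ 0.00631475,  0.04789707,  0.99883232,  1.27756981],
       [ 0.        ,  0.        ,  0.        ,  1.        ]])}
{'vertical_fov': 50.789952253557054, 'cx': 252.5227460080566, 'cy': 199.08935653951323, 'pose': array([[ 0.88382611,  0.22904316, -0.40791009,  0.00876749],
       [-0.46712616,  0.38476449, -0.79608382, -1.25196498],
       [-0.02538823,  0.89414513,  0.44705695,  0.67073137],
       [ 0.        ,  0.        ,  0.        ,  1.        ]])}
0.1 [0.16220865 0.47234777 0.23048456] [ 1.64648720e-01  9.86351793e-01 -9.55217192e-04 -1.63688553e-04] 0.08570716359992818
```

View pics/top0.png

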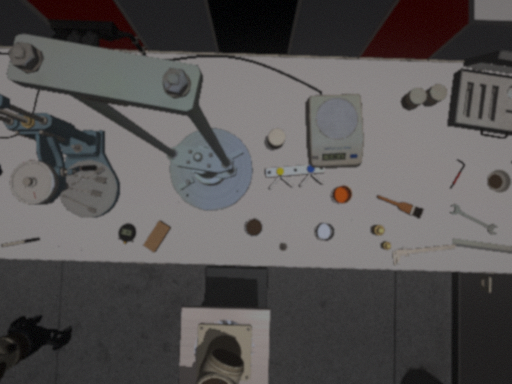

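View pics/side0.png

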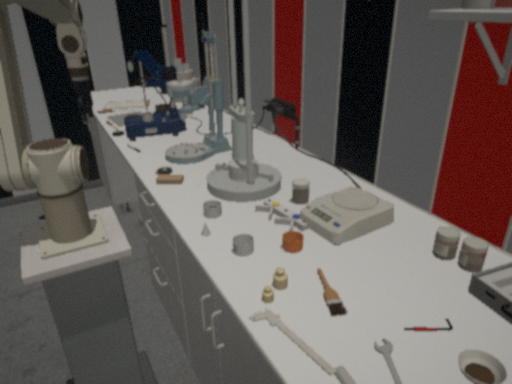

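Top view: soil tin at about (254,227), empty tin (324,232), rail (265–325,171) with the yellow disc at (281,171) and blue at (310,169). The cone is at (283,247) and the orange look-alike at (342,194). I'll zoom in.

```bash
cat > h.py <<'E'
import numpy as np, cv2
from workcell import bot
def ray(n,u,v,z):
    c=bot.camera_info(n); f=192/np.tan(np.radians(c['vertical_fov']/2)); P=c['pose']
    d=P[:3,:3]@np.array([(u-c['cx'])/f,-(v-c['cy'])/f,-1]); o=P[:3,3]
    return o+d*(z-o[2])/d[2]
def pix(n,p):
    c=bot.camera_info(n); f=192/np.tan(np.radians(c['vertical_fov']/2)); P=c['pose']
    q=P[:3,:3].T@(np.array(p)-P[:3,3]); return np.array([c['cx']+f*q[0]/-q[2],c['cy']-f*q[1]/-q[2]])
def shot(n,box,s,name):
    im=cv2.cvtColor(bot.camera(n),cv2.COLOR_RGB2BGR); cv2.imwrite(f'pics/{name}_raw.png',im)
    x0,y0,x1,y1=box
    cv2.imwrite(f'pics/{name}.png',cv2.resize(im[y0:y1,x0:x1],None,fx=s,fy=s,interpolation=cv2.INTER_CUBIC))
E
python3 - <<'E'
from h import *
im=cv2.imread('pics/top0.png'); cv2.imwrite('pics/c1.png',cv2.resize(im[155:260,235:365],None,fx=6,fy=5.7,interpolation=cv2.INTER_CUBIC)) if 0 else cv2.imwrite('pics/c1.png',cv2.resize(im[160:257,235:365],None,fx=6,fy=6,interpolation=cv2.INTER_CUBIC))
for n,u,v,z in [("top",254,227,.04),("top",324,232,.04),("top",281,171,.024),("top",310,169,.024),("top",342,194,.04),("top",283,247,.02),
 ("side",212,209,.02),("side",243,245,.02),("side",276,204,.024),("side",296,216,.024),("side",292,242,.02),("side",206,229,.02)]: print(n,u,v,ray(n,u,v,z).round(4))
print(pix("top",[0,0,0]))
E
```

```text
top 254 227 [ 0.4446 -0.0939  0.04  ]
top 324 232 [ 0.4341 -0.3406  0.04  ]
top 281 171 [ 0.6467 -0.185   0.024 ]
top 310 169 [ 0.657 -0.289  0.024]
top 342 194 [ 0.5697 -0.4017  0.04  ]
top 283 247 [ 0.3755 -0.1993  0.02  ]
side 212 209 [ 0.4465 -0.0892  0.02  ]
side 243 245 [ 0.4376 -0.3454  0.02  ]
side 276 204 [ 0.6513 -0.176   0.024 ]
side 296 216 [ 0.6637 -0.2832  0.024 ]
side 292 242 [ 0.5704 -0.4037  0.02  ]
side 206 229 [ 0.3777 -0.2045  0.02  ]
[224.08186163 350.68396994]
```

View pics/c1.png

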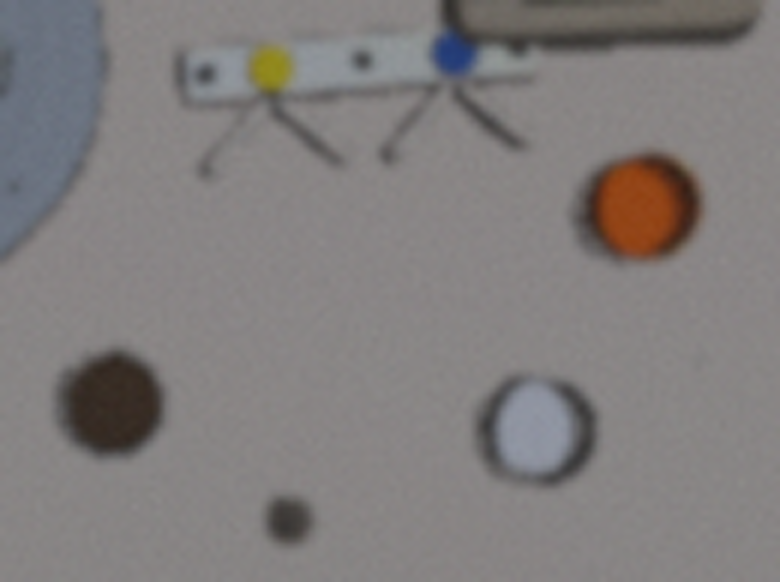

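Crop: soil tin at about (112,403) and empty tin at (537,430). Yellow disc is (271,68), blue is (454,53) and partly hidden by the balance, mid hole is (362,60). Next, refine the disc, hole and tin positions.

Run:
```python
from h import *
def cen(n,mask):
    k,l,s,c=cv2.connectedComponentsWithStats(mask.astype(np.uint8)); return [(s[i,4],c[i].round(2)) for i in range(1,k) if s[i,4]>8]
for n,box in (("top",(240,160,360,245)),("side",(190,190,330,265))):
    im=cv2.imread(f'pics/{n}0.png').astype(int); b,g,r=[im[...,i] for i in range(3)]
    roi=np.zeros(b.shape,bool); roi[box[1]:box[3],box[0]:box[2]]=1
    for nm,m,z in (("yel",(np.minimum(r,g)-b>40),.024),("blue",(b-r>50),.024)):
        for a,c in cen(n,m&roi): print(n,nm,a,c,ray(n,*c,z).round(4))
q=lambda x,y:((x+.5)/6-.5+235,(y+.5)/6-.5+160)
A=ray("top",*q(205,74),.024);B=ray("top",*q(362,60),.024);Y=ray("top",*q(271,68),.024)
print("hole",A,B,Y,np.degrees(np.arctan2(*(A-B)[[0,1]])))
print("soil rim",ray("top",*q(112,403),.038),"empty rim",ray("top",*q(537,430),.041),ray("top",*q(530,430),.0))
```

```text
top yel 42 [279.81 170.93] [ 0.6469 -0.1807  0.024 ]
top yel 105 [340.53 194.29] [ 0.5693 -0.4004  0.024 ]
top blue 28 [310.29 168.79] [ 0.6578 -0.29    0.024 ]
side yel 20 [275.5 203.5] [ 0.6518 -0.1718  0.024 ]
side blue 12 [295.83 215.92] [ 0.6635 -0.2824  0.024 ]
hole [ 0.64213359 -0.14108408  0.024     ] [ 0.65330543 -0.23483041  0.024     ] [ 0.64689673 -0.18047348  0.024     ] -6.795943204788362
soil rim [ 0.44530104 -0.09122882  0.038     ] empty rim [ 0.43677465 -0.34059551  0.041     ] [ 0.43418474 -0.34454032  0.        ]
```

Run:
```python
import cv2
im=cv2.imread('pics/side0.png'); cv2.imwrite('pics/c2.png',cv2.resize(im[190:265,195:325],None,fx=6,fy=6,interpolation=cv2.INTER_CUBIC))
```

```text
(no output)
```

View pics/c2.png

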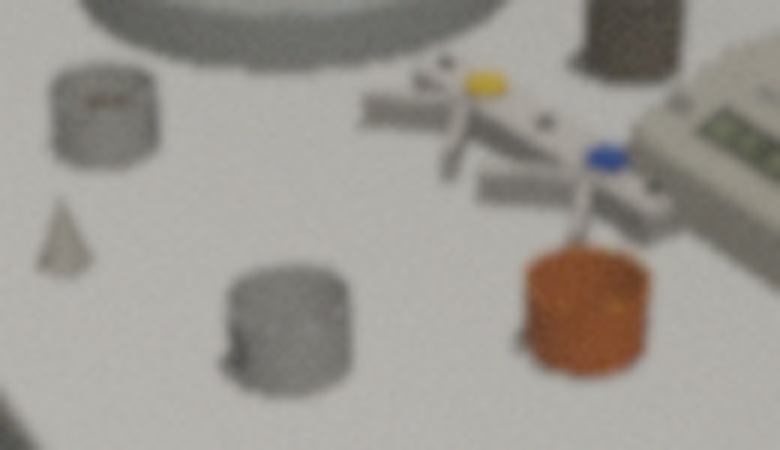

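>>> step_arm(
  targets="0 0.14 -0.33 0 0 0 0; 0 0.27 -0.66 0 0 0 0; 0 0.4 -0.98 0 0 0 0; 0 0.4 -0.98 0 0 0 0; 0 0.4 -0.98 0 0 0 0; 0 0.4 -0.98 0 0 0 0; 0 0.4 -0.98 0 0 0 0; 0 0.4 -0.98 0 0 0 0; 0 0.4 -0.98 0 0 0 0; 0 0.4 -0.98 0 0 0 0",
)

```text
clock: 0.93
eef_pos: [0.3199, 0.0852, 0.2313]
tool_rot: [0.164, 0.986, 0.0, 0.0]
ft_force: [1.5, -0.2, -0.4]
grip_width: 0.0427
grasp_force: 0.0
```

>>> step_arm(
  targets="0 0.15 -0.28 0 0 0 -0.36; 0 0.15 -0.28 0 0 0 -0.36; 0 0.15 -0.28 0 0 0 -0.36; 0 0.15 -0.28 0 0 0 -0.36; 0 0.15 -0.28 0 0 0 -0.36; 0 0.15 -0.28 0 0 0 -0.36",
)

```text
clock: 1.43
eef_pos: [0.3949, -0.0542, 0.2307]
tool_rot: [0.304, 0.953, -0.0, -0.001]
ft_force: [-0.0, 0.6, -0.4]
grip_width: 0.0426
grasp_force: 0.0
```

>>> step_arm(
  targets="0 0 -0.006 -0.08 0 0 0; 0 0 -0.006 -0.16 0 0 0; 0 0 -0.006 -0.24 0 0 0; 0 0 -0.006 -0.32 0 0 0; 0 0 -0.006 -0.38 0 0 0; 0 0 -0.006 -0.42 0 0 0; 0 0 -0.006 -0.44 0 0 0; 0 0 -0.006 -0.44 0 0 0",
)

```text
clock: 2.1
eef_pos: [0.3916, -0.0539, 0.0091]
tool_rot: [0.301, 0.954, -0.0, -0.003]
ft_force: [-0.2, -0.2, -0.9]
grip_width: 0.0423
grasp_force: 0.0
```

Run:
```python
from h import *
shot("side",(180,180,310,270),6,"s1")
```

```text
(no output)
```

View pics/s1.png

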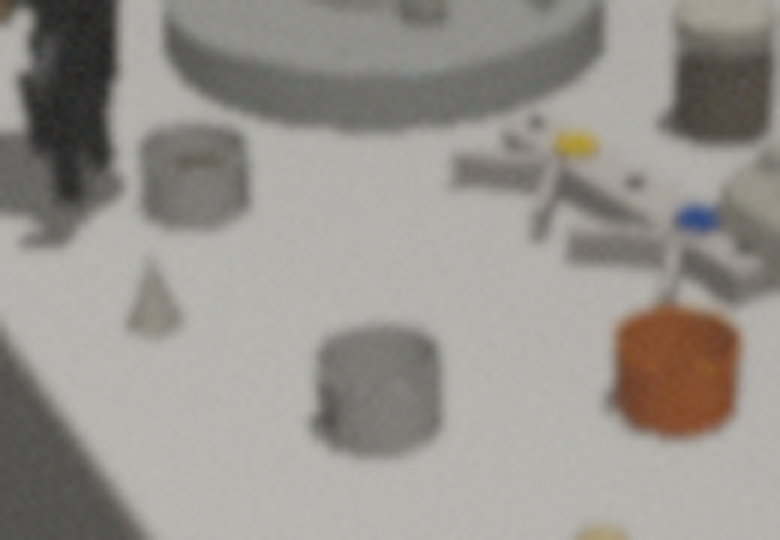

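Fingers are down, clear of and behind the soil tin. Now the gentle push.

>>> step_arm(
  targets="0 0.014 -0.011 0 0 0 0; 0 0.028 -0.021 0 0 0 0; 0 0.04 -0.029 0 0 0 0; 0 0.048 -0.035 0 0 0 0; 0 0.056 -0.041 0 0 0 0; 0 0.064 -0.048 0 0 0 0; 0 0.073 -0.057 0 0 0 0; 0 0.082 -0.066 0 0 0 0; 0 0.091 -0.075 0 0 0 0; 0 0.1 -0.084 0 0 0 0",
)

```text
clock: 2.98
eef_pos: [0.4452, -0.0981, 0.0114]
tool_rot: [0.302, 0.953, 0.0, -0.0]
ft_force: [-2.8, 2.8, 4.5]
grip_width: 0.0423
grasp_force: 2.6
```

>>> step_arm(
  targets="0 0.009 -0.009 0 0 0 0; 0 0.018 -0.018 0 0 0 0; 0 0.027 -0.027 0 0 0 0; 0 0.036 -0.036 0 0 0 0; 0 0.045 -0.045 0 0 0 0; 0 0.054 -0.054 0 0 0 0; 0 0.063 -0.063 0 0 0 0; 0 0.072 -0.072 0 0 0 0; 0 0.081 -0.081 0 0 0 0; 0 0.09 -0.09 0 0 0 0",
)

```text
clock: 3.82
eef_pos: [0.4905, -0.1433, 0.0113]
tool_rot: [0.302, 0.953, -0.0, 0.0]
ft_force: [-2.7, 3.4, 4.6]
grip_width: 0.0432
grasp_force: 2.7
```

Run:
```python
from h import *
shot("side",(180,180,310,270),6,"s2")
```

```text
(no output)
```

View pics/s2.png

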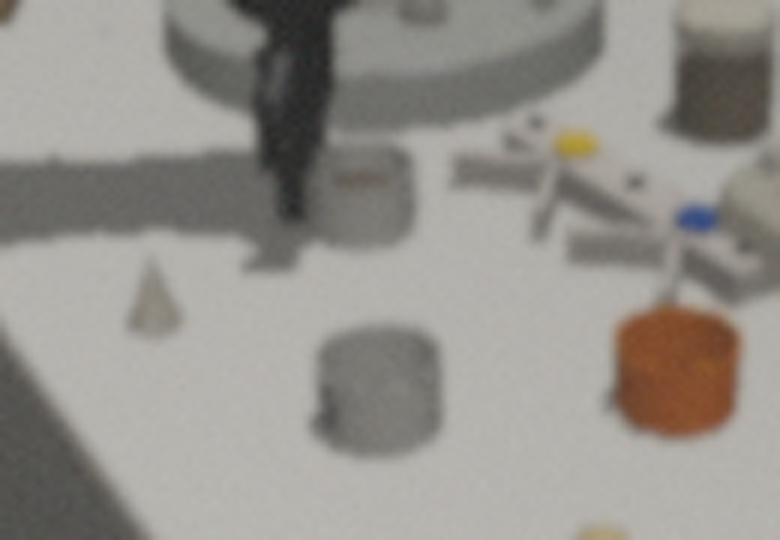

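The tin rides in the cradle at crop (365,197). There is an upward force of 4.5 N, possibly from the tips brushing the worktop, so I'll back off, raise a little and check.

>>> step_arm(
  targets="0 -0.016 0.012 0 0 0 0; 0 -0.032 0.022 0 0 0 0; 0 -0.032 0.022 0 0 0 0",
)

```text
clock: 4.12
eef_pos: [0.4721, -0.1314, 0.0106]
tool_rot: [0.302, 0.953, -0.0, -0.001]
ft_force: [-0.5, 0.5, -0.8]
grip_width: 0.0425
grasp_force: 0.0
```

>>> step_arm(
  targets="0 0 0 0.005 0 0 0; 0 0 0 0.01 0 0 0; 0 0 0 0.01 0 0 0",
)

```text
clock: 4.37
eef_pos: [0.4751, -0.1323, 0.0171]
tool_rot: [0.302, 0.953, -0.0, 0.001]
ft_force: [0.4, 0.2, -0.1]
grip_width: 0.0425
grasp_force: 0.0
```

Run:
```python
from h import *
print(ray("side",180+365/6,180+197/6,.02),ray("side",180+365/6,180+165/6,.041))
```

```text
[ 0.52009077 -0.16468865  0.02      ] [ 0.52023015 -0.16621902  0.041     ]
```

>>> step_arm(
  targets="0 0.012 -0.009 0 0 0 0; 0 0.024 -0.018 0 0 0 0; 0 0.032 -0.026 0 0 0 0; 0 0.04 -0.034 0 0 0 0; 0 0.048 -0.042 0 0 0 0; 0 0.057 -0.051 0 0 0 0; 0 0.066 -0.06 0 0 0 0; 0 0.075 -0.067 0 0 0 0; 0 0.084 -0.074 0 0 0 0",
)

```text
clock: 5.12
eef_pos: [0.5164, -0.1694, 0.0162]
tool_rot: [0.302, 0.953, -0.0, -0.0]
ft_force: [-0.9, -0.1, 0.8]
grip_width: 0.043
grasp_force: 0.7
```

>>> step_arm(
  targets="0 -0.03 0.024 0 0 0 0; 0 -0.07 0.05 0 0 0 0; 0 -0.1 0.05 0 0 0 0; 0 -0.1 0.05 0.1 0 0 0; 0 -0.1 0.05 0.2 0 0 0; 0 -0.1 0.05 0.2 0 0 0",
)

```text
clock: 5.62
eef_pos: [0.4685, -0.1449, 0.121]
tool_rot: [0.302, 0.953, -0.0, 0.003]
ft_force: [0.7, -0.2, 0.5]
grip_width: 0.043
grasp_force: 0.0
```

Run:
```python
from h import *
shot("side",(200,180,310,260),7,"s3")
```

```text
(no output)
```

View pics/s3.png

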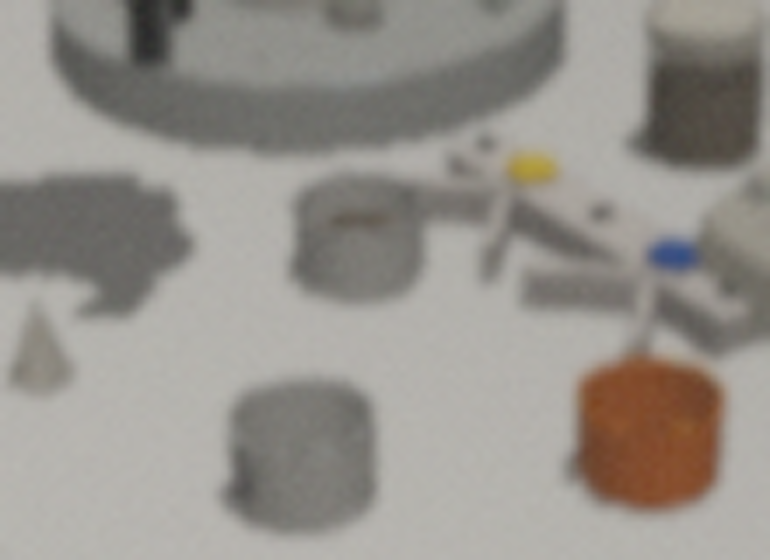

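The soil tin stands in front of the yellow notch, with its rim centre at crop (358,207) and body at (357,238). I'll compute its offset from the notch axis in the same camera.

Run:
```python
from h import *
t=(ray("side",200+358/7,180+207/7,.041)+ray("side",200+357/7,180+238/7,.02))/2
d=ray("side",200+532/7,180+168/7,.024); print(t,d)
# wing ends (top edges z=.024) of yellow notch: left end (415,190), right (490,240?) 
a=np.radians(6.3);X=np.array([np.cos(a),np.sin(a)]);N=np.array([-X[1],X[0]])
r=(t-d)[:2]; print("axial to disc",r@X,"lateral",r@N)
cv2.imwrite("pics/top1_raw.png",cv2.cvtColor(bot.camera("top"),cv2.COLOR_RGB2BGR))
im=cv2.imread("pics/top1_raw.png"); cv2.imwrite("pics/t1.png",cv2.resize(im[160:240,245:345],None,fx=7,fy=7,interpolation=cv2.INTER_CUBIC))
```

```text
[ 0.5445204  -0.19314128  0.0305    ] [ 0.65134106 -0.17597872  0.024     ]
axial to disc -0.10805888423418582 lateral -0.005337024735344175
```

View pics/t1.png

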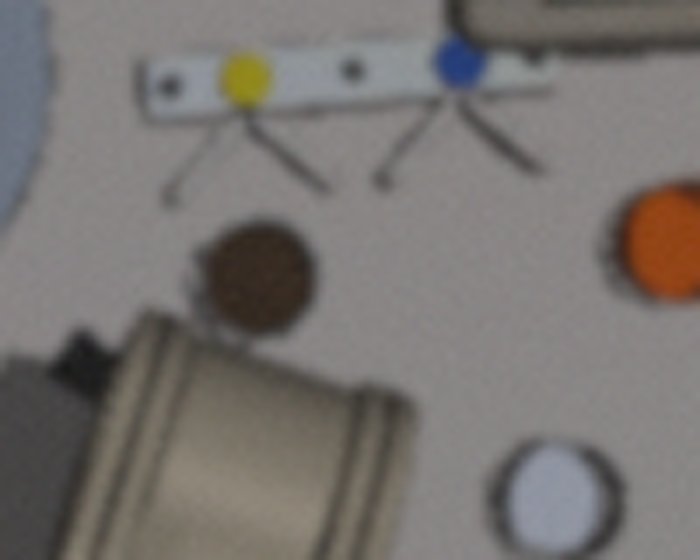

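>>> step_arm(
  targets="0 0.01 -0.06 0 0 0 0.15; 0 0.03 -0.1 0 0 0 0.3; 0 0.03 -0.1 0 0 0 0.45; 0 0.03 -0.1 0 0 0 0.6; 0 0.03 -0.1 0 0 0 0.75; 0 0.03 -0.1 0 0 0 0.91; 0 0.03 -0.1 -0.08 0 0 0.91; 0 0.03 -0.1 -0.16 0 0 0.91; 0 0.03 -0.1 -0.21 0 0 0.91; 0 0.03 -0.1 -0.21 0 0 0.91",
)

```text
clock: 6.55
eef_pos: [0.4754, -0.1918, 0.0048]
tool_rot: [-0.051, 0.999, 0.003, -0.006]
ft_force: [-1.1, 0.6, -0.5]
grip_width: 0.0428
grasp_force: 0.0
```

>>> step_arm(
  targets="0 0 -0.01 0.014 0 0 0; 0 0 -0.01 0.014 0 0 0; 0 0 -0.01 0.014 0 0 0",
)

```text
clock: 6.8
eef_pos: [0.4835, -0.2002, 0.0209]
tool_rot: [-0.05, 0.999, -0.001, 0.003]
ft_force: [0.4, -0.3, 0.3]
grip_width: 0.0427
grasp_force: 0.0
```

>>> step_arm(
  targets="0 0.012 0.004 -0.008 0 0 0; 0 0.024 0.007 -0.008 0 0 0; 0 0.036 0.01 -0.008 0 0 0; 0 0.046 0.012 -0.008 0 0 0; 0 0.056 0.014 -0.008 0 0 0; 0 0.066 0.015 -0.008 0 0 0; 0 0.076 0.016 -0.008 0 0 0; 0 0.086 0.017 -0.008 0 0 0; 0 0.096 0.018 -0.008 0 0 0; 0 0.104 0.019 -0.008 0 0 0",
)

```text
clock: 7.63
eef_pos: [0.5335, -0.1893, 0.0143]
tool_rot: [-0.051, 0.999, -0.0, -0.0]
ft_force: [-1.7, -0.4, 0.8]
grip_width: 0.0429
grasp_force: 0.6
```

>>> step_arm(
  targets="0 0.004 0.0005 0 0 0 0; 0 0.008 0.001 0 0 0 0; 0 0.012 0.0015 0 0 0 0; 0 0.016 0.002 0 0 0 0",
)

```text
clock: 7.97
eef_pos: [0.5409, -0.1883, 0.0143]
tool_rot: [-0.05, 0.999, 0.0, -0.0]
ft_force: [-1.0, -0.3, 0.6]
grip_width: 0.0427
grasp_force: 0.6
```

>>> step_arm(
  targets="0 0.003 0.0003 0 0 0 0; 0 0.006 0.0006 0 0 0 0; 0 0.009 0.0009 0 0 0 0; 0 0.012 0.0012 0 0 0 0; 0 0.015 0.0015 0 0 0 0",
)

```text
clock: 8.38
eef_pos: [0.5479, -0.1877, 0.0142]
tool_rot: [-0.051, 0.999, -0.0, -0.001]
ft_force: [-4.7, -1.5, 2.1]
grip_width: 0.0433
grasp_force: 2.3
```

>>> step_arm(
  targets="0 0.002 0.0002 0 0 0 0; 0 0.004 0.0004 0 0 0 0; 0 0.004 0.0004 0 0 0 0",
)

```text
clock: 8.63
eef_pos: [0.548, -0.1876, 0.0141]
tool_rot: [-0.05, 0.999, -0.0, -0.002]
ft_force: [-6.5, -1.8, 3.7]
grip_width: 0.0426
grasp_force: 3.8
```

Contact has stalled; I'll push slightly harder, still well under the limit, to make sure the tin is seated.

>>> step_arm(
  targets="0 0.002 0.0002 0 0 0 0; 0 0.004 0.0004 0 0 0 0; 0 0.004 0.0004 0 0 0 0",
)

```text
clock: 8.88
eef_pos: [0.5484, -0.1877, 0.014]
tool_rot: [-0.05, 0.999, -0.0, -0.004]
ft_force: [-10.8, -1.2, 8.0]
grip_width: 0.0432
grasp_force: 7.6
```

>>> step_arm(
  targets="0 0.002 0.0002 0 0 0 0; 0 0.004 0.0004 0 0 0 0; 0 0.004 0.0004 0 0 0 0",
)

```text
clock: 9.13
eef_pos: [0.5485, -0.1877, 0.0139]
tool_rot: [-0.05, 0.999, -0.0, -0.006]
ft_force: [-14.5, -2.0, 10.8]
grip_width: 0.0428
grasp_force: 9.8
```

The reaction lies along the notch axis, so both walls bear and the tin is home. Backing off and lifting; then the approach behind the empty tin.

>>> step_arm(
  targets="0 -0.01 -0.001 0 0 0 0; 0 -0.04 -0.004 0 0 0 0; 0 -0.08 -0.009 0 0 0 0; 0 -0.12 -0.013 0 0 0 0; 0 -0.12 -0.013 0.08 0 0 0; 0 -0.12 -0.013 0.16 0 0 0; 0 -0.12 -0.013 0.22 0 0 0; 0 -0.12 -0.013 0.22 0 0 0",
)

```text
clock: 9.8
eef_pos: [0.4995, -0.1952, 0.1317]
tool_rot: [-0.051, 0.999, -0.003, 0.007]
ft_force: [1.3, -0.8, 0.9]
grip_width: 0.043
grasp_force: 0.0
```

Run:
```python
from h import *
shot("side",(200,180,310,260),7,"s4")
```

```text
(no output)
```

View pics/s4.png

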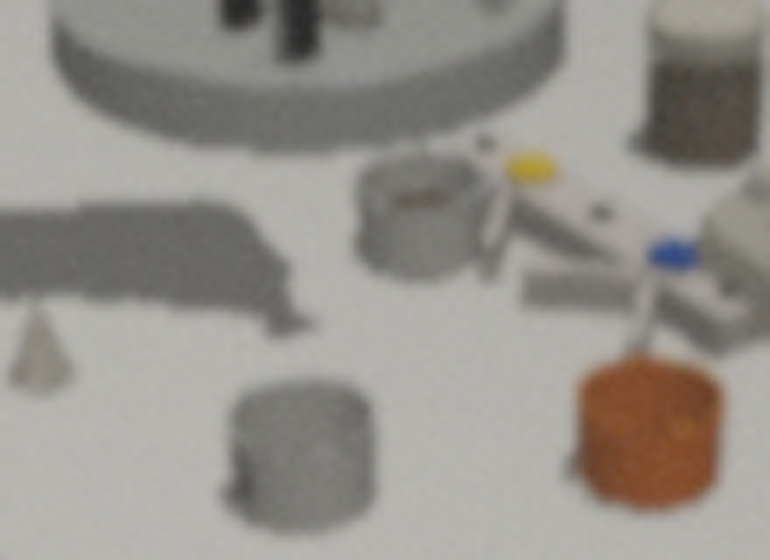

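The soil tin sits snug in the V, with its rim centre at crop (421,185). Now the empty tin: approach with yaw +13°.

>>> step_arm(
  targets="0 -0.05 -0.065 0 0 0 0.08; 0 -0.1 -0.13 0 0 0 0.16; 0 -0.15 -0.195 0 0 0 0.16; 0 -0.2 -0.26 0 0 0 0.16; 0 -0.245 -0.324 0 0 0 0.16; 0 -0.245 -0.324 0 0 0 0.16; 0 -0.245 -0.324 0 0 0 0.16; 0 -0.245 -0.324 0 0 0 0.16; 0 -0.245 -0.324 0 0 0 0.16",
)

```text
clock: 10.6
eef_pos: [0.3725, -0.3543, 0.1236]
tool_rot: [-0.114, 0.993, 0.001, -0.0]
ft_force: [0.7, -0.1, 0.3]
grip_width: 0.0427
grasp_force: 0.0
```

>>> step_arm(
  targets="0 0 -0.006 -0.06 0 0 0; 0 0 -0.006 -0.12 0 0 0; 0 0 -0.006 -0.17 0 0 0; 0 0 -0.006 -0.205 0 0 0; 0 0 -0.006 -0.215 0 0 0; 0 0 -0.006 -0.215 0 0 0; 0 0 -0.006 -0.215 0 0 0; 0 0 -0.006 -0.215 0 0 0",
)

```text
clock: 11.27
eef_pos: [0.3734, -0.3589, 0.0182]
tool_rot: [-0.114, 0.994, -0.001, 0.001]
ft_force: [0.2, -0.5, 0.6]
grip_width: 0.0427
grasp_force: 0.0
```

>>> step_arm(
  targets="0 0.015 0.004 -0.006 0 0 0; 0 0.03 0.008 -0.006 0 0 0; 0 0.045 0.012 -0.006 0 0 0; 0 0.055 0.015 -0.006 0 0 0; 0 0.065 0.018 -0.006 0 0 0; 0 0.075 0.022 -0.006 0 0 0; 0 0.086 0.026 -0.006 0 0 0; 0 0.097 0.03 -0.006 0 0 0; 0 0.108 0.034 -0.006 0 0 0; 0 0.119 0.038 -0.006 0 0 0",
)

```text
clock: 12.1
eef_pos: [0.4319, -0.3392, 0.0138]
tool_rot: [-0.113, 0.994, 0.0, -0.0]
ft_force: [-1.4, 0.1, 0.8]
grip_width: 0.0426
grasp_force: 0.4
```

>>> step_arm(
  targets="0 0.011 0.0042 0 0 0 0; 0 0.022 0.0084 0 0 0 0; 0 0.033 0.0126 0 0 0 0; 0 0.044 0.0168 0 0 0 0; 0 0.055 0.021 0 0 0 0; 0 0.066 0.0252 0 0 0 0; 0 0.077 0.0294 0 0 0 0; 0 0.088 0.0336 0 0 0 0; 0 0.099 0.0378 0 0 0 0; 0 0.11 0.042 0 0 0 0",
)

```text
clock: 12.93
eef_pos: [0.487, -0.3182, 0.0138]
tool_rot: [-0.113, 0.994, 0.0, -0.0]
ft_force: [0.3, -0.6, -0.0]
grip_width: 0.0427
grasp_force: 0.3
```

>>> step_arm(
  targets="0 0.011 0.004 0 0 0 0; 0 0.022 0.008 0 0 0 0; 0 0.033 0.012 0 0 0 0; 0 0.044 0.016 0 0 0 0; 0 0.055 0.02 0 0 0 0; 0 0.066 0.0245 0 0 0 0; 0 0.076 0.0255 0 0 0 0; 0 0.086 0.0265 0 0 0 0; 0 0.096 0.0275 0 0 0 0; 0 0.106 0.0285 0 0 0 0",
)

```text
clock: 13.77
eef_pos: [0.5399, -0.3042, 0.0138]
tool_rot: [-0.113, 0.994, 0.0, -0.0]
ft_force: [-0.5, -0.1, -0.0]
grip_width: 0.0427
grasp_force: 0.4
```

>>> step_arm(
  targets="0 0.006 0.0007 0 0 0 0; 0 0.012 0.0013 0 0 0 0; 0 0.016 0.0018 0 0 0 0; 0 0.02 0.0022 0 0 0 0",
)

```text
clock: 14.1
eef_pos: [0.5496, -0.3031, 0.0138]
tool_rot: [-0.113, 0.994, 0.0, -0.0]
ft_force: [-1.5, -0.6, 1.4]
grip_width: 0.0428
grasp_force: 0.4
```

>>> step_arm(
  targets="0 0.003 0.0003 0 0 0 0; 0 0.006 0.0006 0 0 0 0; 0 0.009 0.001 0 0 0 0; 0 0.012 0.0013 0 0 0 0; 0 0.015 0.0016 0 0 0 0",
)

```text
clock: 14.52
eef_pos: [0.5571, -0.3023, 0.0138]
tool_rot: [-0.113, 0.994, 0.0, 0.0]
ft_force: [0.1, 0.5, 0.4]
grip_width: 0.0427
grasp_force: 0.3
```

>>> step_arm(
  targets="0 0.002 0.0002 0 0 0 0; 0 0.005 0.0005 0 0 0 0; 0 0.007 0.0007 0 0 0 0; 0 0.007 0.0007 0 0 0 0",
)

```text
clock: 14.85
eef_pos: [0.5608, -0.3019, 0.0138]
tool_rot: [-0.113, 0.994, -0.0, 0.0]
ft_force: [-0.2, -0.3, -0.9]
grip_width: 0.0425
grasp_force: 0.1
```

>>> step_arm(
  targets="0 0.002 0.0002 0 0 0 0; 0 0.004 0.0004 0 0 0 0; 0 0.006 0.0006 0 0 0 0; 0 0.006 0.0006 0 0 0 0",
)

```text
clock: 15.18
eef_pos: [0.5615, -0.302, 0.0136]
tool_rot: [-0.113, 0.994, 0.0, -0.002]
ft_force: [-6.1, -1.7, 3.1]
grip_width: 0.0422
grasp_force: 3.0
```

>>> step_arm(
  targets="0 0.002 0.0002 0 0 0 0; 0 0.004 0.0004 0 0 0 0; 0 0.004 0.0004 0 0 0 0",
)

```text
clock: 15.43
eef_pos: [0.5617, -0.302, 0.0136]
tool_rot: [-0.112, 0.994, 0.0, -0.004]
ft_force: [-9.7, -1.5, 5.4]
grip_width: 0.0426
grasp_force: 5.2
```

>>> step_arm(
  targets="0 0.002 0.0002 0 0 0 0; 0 0.003 0.0003 0 0 0 0; 0 0.003 0.0003 0 0 0 0",
)

```text
clock: 15.68
eef_pos: [0.5617, -0.302, 0.0135]
tool_rot: [-0.112, 0.994, 0.0, -0.005]
ft_force: [-12.8, -0.8, 7.7]
grip_width: 0.0426
grasp_force: 6.6
```

>>> step_arm(
  targets="0 -0.01 -0.002 0 0 0 0; 0 -0.04 -0.009 0 0 0 0; 0 -0.08 -0.018 0 0 0 0; 0 -0.13 -0.03 0 0 0 0; 0 -0.2 -0.03 0.08 0 0 0; 0 -0.28 -0.03 0.16 0 0 0; 0 -0.3 -0.03 0.24 0 0 0; 0 -0.3 -0.03 0.3 0 0 0; 0 -0.3 -0.03 0.3 0 0 0; 0 -0.3 -0.03 0.3 0 0 0",
)

```text
clock: 16.52
eef_pos: [0.4193, -0.3184, 0.1689]
tool_rot: [-0.113, 0.994, -0.004, 0.004]
ft_force: [0.3, -0.2, 0.7]
grip_width: 0.0429
grasp_force: 0.0
```

Run:
```python
from h import *
A=cv2.cvtColor(bot.camera("side"),cv2.COLOR_RGB2BGR)[170:270,190:330]; B=cv2.cvtColor(bot.camera("top"),cv2.COLOR_RGB2BGR)[155:255,235:375]
r=lambda i:cv2.resize(i,None,fx=4,fy=3*4/4,interpolation=cv2.INTER_CUBIC)
cv2.imwrite("pics/fin.png",np.vstack([cv2.resize(i,None,fx=3,fy=3,interpolation=cv2.INTER_CUBIC) for i in (A,B)]))
```

```text
(no output)
```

View pics/fin.png

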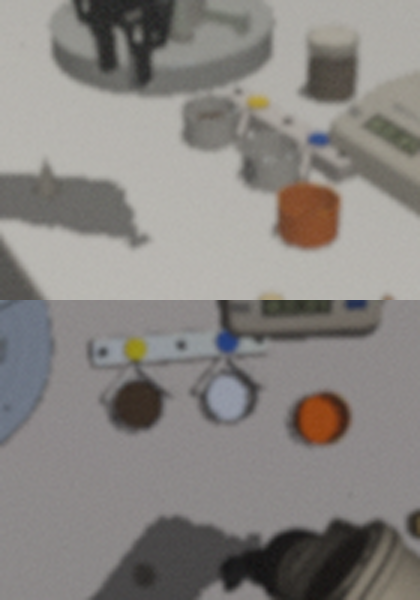

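Both tins sit in their notches, soil at (137,404) under the yellow disc and empty at (229,398) under the blue, with equal offsets that match the 65 mm. The arm is clear and the bystanders in view haven't moved.

```bash
python3 -c "
from workcell import bot
print(bot.job_done())"
```

```text
the job is handed in; nothing more can be done
None
```

The job is handed in: by the last pictures and the push forces, the soil tin is home in the yellow notch and the empty tin in the blue notch, with the arm clear of everything; the hand-in returned no verdict.

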